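# Find the full soap tin by feel, stack the used ones, hold the full one up

## Task

Of the three identical closed soap tins on the laundry shelf one is still full and clearly heavier than the other two, which can only be felt by lifting them. Stack the two lighter tins squarely in one column on the lid of the wide low tin, set down and not dropped, and finish with the heaviest tin in the gripper, held upright and still a good 10 cm clear of the shelf: keep holding it, do not put it down. Keep every tin upright, leave the wide tin where it stands, and do not disturb the bottle, scoop, brush or cabinet.

Things in the scene. Friction and masses are not known exactly. Their poses are not given: they have to be found in the camera images.
- tin_1: One of three identical closed aluminium tins with knurled twist lids: upright cylinder 66 mm across, 85 mm tall, flat lid, origin at the centre of its underside, z up; starts on the shelf (z = 0). Inside lies a loose soap cake. With it a tin weighs 0.09 to 0.43 kg, the heaviest at least 0.18 kg more than either other. Any of the three may be the heaviest.
- tin_2: Another of the three identical tins, same size, origin and axes as tin_1.
- tin_3: Another of the three identical tins, same size, origin and axes as tin_1.
- wide_tin: Wide low closed aluminium tin with twist lid: upright cylinder 104 mm across, 60 mm tall, flat top, 0.6 kg, loose on the shelf; origin at the centre of its underside, z up. The column is built on its lid. It stands in the same row as the three tins, at any place in it.
- detergent: Bystander: purple detergent bottle with white cap, standing, 72 mm across, 205 mm tall; origin at the centre of its underside.
- scoop: Bystander: small white plastic measuring scoop, cup 54 mm across and 42 mm high, its handle 82 mm long towards its -x; origin under the cup's centre.
- brush: Bystander: nylon scrubbing brush lying bristles down, 150 mm (its x) by 50 mm, 69 mm high with its bow handle; origin under its centre.
- pod_cabinet: Bystander: small white plastic cabinet for pods, fixed, 150 mm deep (its x) by 180 mm wide by 220 mm high; origin at the centre of its underside; its swing door with a bar handle is on its -x face.
- pod_cabinet_door0_handle (a point): Bystander: the bar handle of the pod cabinet's shut swing door, 35 mm off the door.
There are look-alikes about, which are no part of the job. What is shaped like the tin_2 but red or turquoise is not meant.

How it is judged:
By the outcome, as a careful person would: the job done as asked, in the order asked, and still so for the second after the job is handed in, while the arm keeps its last pose, push and grip.
It also fails if it takes over 72 s, if anything falls off the work surface, if the arm or the gripper's body presses on something with over 40 N, if the wrist force passes 120 N, or if a joint passes its speed limit or range.

## Robot

A 6-joint arm with a two-finger parallel gripper is mounted at the origin on the work surface. World frame = base frame: x ahead of the robot, y to its left, z up, the work surface at z = 0. Lengths are in m, angles in rad, forces in N, time in s.
With the tool pointing down it reaches from about 0.3 to 0.875 m from the base axis. Payload 6.4 kg.
Tool frame: the origin (TCP) lies between the finger pads; the fingertips stand 19 mm ahead of it and the grasp point (between the pads) is the TCP (ctrl.tips_ahead is the z of the fingertips in the tool frame, in m); z points along the fingers, y is the line along which they close (so a half turn about z gives the same grasp; the last joint's range is limited). The gripper opens to 85 mm and grips with 20 to 120 N. Pads are 22 mm wide; open, the fingers measure 114 mm over their backs; the gripper's body (76 mm by 85 mm) begins 54 mm behind the grasp point. The pads swing forward as they close: fully open they stand 13 mm farther back than shut.
Start: joints at [1.045, 0.181, 1.607, -0, 1.354, -0.206], TCP at [0.181, 0.546, 0.25] pointing down, gripper open.
Joint ranges: [-2.99, 2.99], [-0.89, 2.07], [0.3, 2.58], [-1.14, 4.28], [0, 2.63], [-3.12, 3.12]. Speed limits (rad/s): [2.57, 2.57, 3.01, 3.14, 3.14, 3.14].

## Interface

Orientations are given as a unit quaternion [w, x, y, z].
In Python, from bench import readout, vision, ctrl gives the robot as it stands.
- The arm moves only by the tool play_rows, never from a script. Its arguments are lists of equal length, an entry for each row: "xyz": the shift along the tool's x, y, z in mm, a list of three; "rot": the turn, a rotation vector about the tool's x, y, z in rad, a list of three; "grip": the opening, from 0 (shut) to 1 (fully open). In form: {"xyz": [[x, y, z], ...], "rot": [[rx, ry, rz], ...], "grip": [grip, ...]}. A call has exactly 10 rows; each row is the pose to reach, as a shift and turn from the pose commanded when the call began, along the tool's axes at that moment; what a row does not reach only later rows make up. A row lasts 1/8 s, in which the tool goes at most 62.5 mm and 10.7 degrees, less where a joint would pass 70% of its speed; a pose out of reach is approached as far as the arm can. A call with a gripper value outside its range is refused whole. The fingers move at their own pace and stop on an object; the grip force is fixed at half the most. Time passes only in rows, so rows that repeat a pose let the fingers close, or fill a call up. It gives the time, the measured TCP pose, the force, the opening and the grip force at its end, in the units of the state.
- readout.get_obs(): the state, without advancing time (a new reading comes with each control period).
- vision.camera(name): name is "side" or "top"; returns a dict with "color" (384x512x3 uint8, red, green, blue), "depth" (384x512 float32, m along the optical axis (not along the pixel's ray), 0 where there is no reading), "camera_matrix" (3x3 intrinsics, pixels), "extrinsics" (4x4, takes a point from camera to world coordinates). Camera axes: x right, y down, z forward; pixel columns grow to the right and rows downward; lengths in m; the calibration is good to about 2 mm. A picture is of the moment at which its call begins.
- ctrl.hand_in(): hands the job in; it is judged then, once.
The state is a dict: "time_s": time; "q": joint angles; "dq": joint speeds; "joint_efforts": joint torques, N m; "eef_pos": TCP position; "eef_rot": TCP orientation; "wrist_force": force on the tool from outside, world axes, zero at the start; "torque": the same for the moment, N m; "opening": opening from 0.0 (shut) to 1.0 (fully open); "grasp_force": force on a finger pad.
Only numpy, scipy, OpenCV 4.12 (cv2) and the standard library are available. Lean on these libraries where they do the work, as an engineer would, in place of code of your own. Each camera call takes 0.05 s, during which the arm holds its last target. There are 200 camera calls.

## Working session

There is one attempt and no reset: what is moved stays moved. The work goes in short steps, Python scripts to look and compute and a tool call to move; the robot and the scene stay as the last step left them, time stands still between calls to the robot, and variables do not carry over. Pictures are saved under pics/ and viewed, at most 10 in all, crops included, and the job is handed in when it is done.

Besides the shell and the picture viewer there is one more tool, called after "Emit:" by a JSON object that holds its "api" and its "payload". play_rows: Moves the arm, as the interface text tells. Its arguments: {"type":"object","properties":{"xyz":{"type":"array","items":{"type":"array","items":{"type":"number"}}},"rot":{"type":"array","items":{"type":"array","items":{"type":"number"}}},"grip":{"type":"array","items":{"type":"number"}}},"required":["xyz","rot","grip"]}

```bash
mkdir -p pics
cat > look.py <<'E'
import numpy as np, cv2
from bench import readout, vision, ctrl
def cam(n):
    c=vision.camera(n); d=c["depth"]; K=c["camera_matrix"]; E=c["extrinsics"]
    v,u=np.mgrid[:384,:512]
    P=np.stack([(u-K[0,2])/K[0,0]*d,(v-K[1,2])/K[1,1]*d,d,np.ones_like(d)],-1)@E.T
    P[d==0]=np.nan
    return c["color"],P[...,:3],c
def save(img,f,s=1.5): cv2.imwrite("pics/"+f,cv2.resize(img[...,::-1],None,fx=s,fy=s))
E
python3 - <<'E'
from look import *
o=readout.get_obs(); print({k:np.round(v,3) for k,v in o.items()})
for n in("top","side"):
    c,P,r=cam(n); save(c,n+"0.png"); np.save(n+"0.npy",P); print(n,np.round(r["extrinsics"],3).tolist())
E
```

```text
{'time_s': np.float64(0.0), 'q': array([ 1.045,  0.182,  1.608,  0.   ,  1.354, -0.206]), 'dq': array([ 0.   , -0.   ,  0.   , -0.001,  0.001,  0.001]), 'joint_efforts': array([ 0.0000e+00, -4.4486e+01, -3.5134e+01,  0.0000e+00,  9.0000e-03,
        0.0000e+00]), 'eef_pos': array([0.18 , 0.545, 0.249]), 'eef_rot': array([-0.   ,  0.159,  0.987, -0.001]), 'wrist_force': array([-0.688,  0.674, -0.068]), 'torque': array([0.021, 0.012, 0.038]), 'grasp_force': np.float64(0.0), 'opening': np.float64(0.997)}
top [[-0.01, -0.983, 0.181, 0.315], [-1.0, 0.01, -0.002, 0.012], [0.0, -0.181, -0.983, 1.482], [0.0, 0.0, 0.0, 1.0]]
side [[0.827, -0.316, 0.466, -0.07], [-0.562, -0.496, 0.662, -0.935], [0.022, -0.809, -0.587, 0.929], [0.0, 0.0, 0.0, 1.0]]
```

View pics/top0.png

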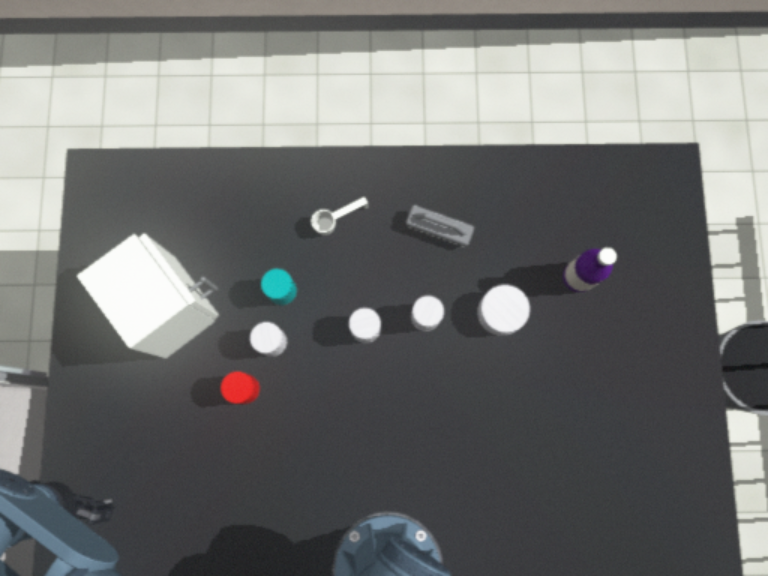

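View pics/side0.png

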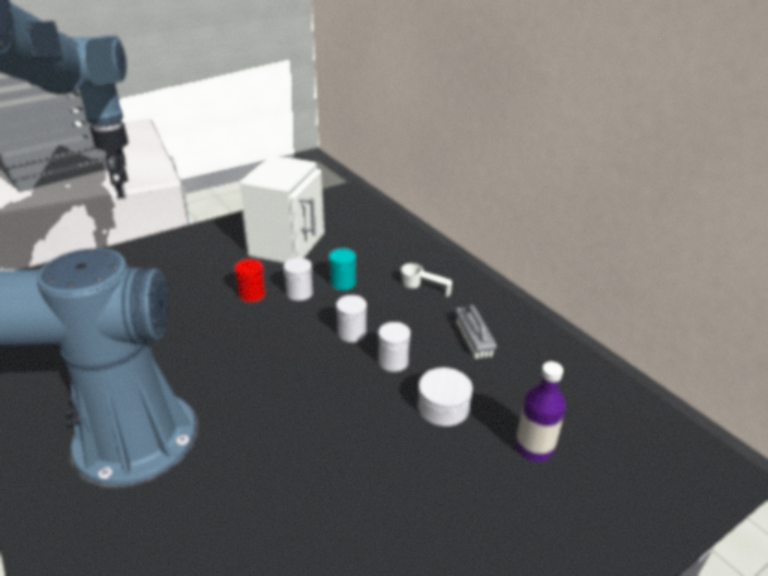

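The pictures show three white tins, in the top view at pixels (268,338), (365,325) and (428,312). The wide tin is at (504,310), with red and turquoise look-alikes beside the left tin. Next I measure the lids by depth.

```bash
cat >> look.py <<'E'
def lid(P,xy,h,r=0.07,tol=0.008):
    m=(abs(P[...,2]-h)<tol)&(np.hypot(P[...,0]-xy[0],P[...,1]-xy[1])<r)
    Q=P[m][:,:2].astype(np.float32)
    (c,R)=cv2.minEnclosingCircle(Q) if len(Q) else ((0,0),0)
    return np.round([*c,R,*Q.mean(0),np.nanmedian(P[m][:,2]),len(Q)],4)
E
python3 - <<'E'
from look import *
P=np.load("top0.npy")
for n,u,v,h in[("A",268,338,.085),("B",365,325,.085),("C",428,312,.085),("W",504,310,.06),("red",238,387,.085),("turq",277,285,.085)]:
    p=P[int(v/1.5),int(u/1.5)]; print(n,np.round(p,3),lid(P,p,p[2],.06))
E
```

```text
A [0.483 0.25  0.082] [4.836e-01 2.556e-01 3.350e-02 4.834e-01 2.553e-01 8.440e-02 3.320e+02]
B [0.509 0.044 0.084] [5.119e-01 4.610e-02 3.310e-02 5.113e-01 4.590e-02 8.440e-02 3.260e+02]
C [ 0.534 -0.091  0.083] [ 5.368e-01 -8.910e-02  3.280e-02  5.365e-01 -8.930e-02  8.440e-02
  3.230e+02]
W [ 0.543 -0.259  0.054] [ 5.445e-01 -2.589e-01  5.240e-02  5.444e-01 -2.579e-01  5.880e-02
  6.590e+02]
red [0.379 0.308 0.093] [3.802e-01 3.129e-01 3.240e-02 3.792e-01 3.131e-01 8.750e-02 1.230e+02]
turq [0.595 0.232 0.09 ] [5.998e-01 2.345e-01 3.250e-02 5.995e-01 2.343e-01 8.510e-02 2.630e+02]
```

```bash
cat >> look.py <<'E'
from scipy.spatial.transform import Rotation as Ro
def st(*targets):
    o=readout.get_obs(); w,x,y,z=o["eef_rot"]; R=Ro.from_quat([x,y,z,w]).as_matrix()
    print("t",round(float(o["time_s"]),2),"pos",np.round(o["eef_pos"],4),"F",np.round(o["wrist_force"],2),"T",np.round(o["torque"],3),"op",round(float(o["opening"]),3),"gf",round(float(o["grasp_force"]),1),"tau",np.round(o["joint_efforts"],2),"tilt",np.round(R[:,2],3),"yaw",np.round(R[:2,1],3))
    for t in targets: print(" ",t,"->mm",np.round(R.T@(np.array(t)-o["eef_pos"])*1000,1))
E
python3 -c "
from look import *
st((.4836,.2555,.25),(.4836,.2555,.16),(.4836,.2555,.05))
P=np.load('top0.npy');m=(P[...,2]>.1)&(P[...,0]>.35)&(P[...,1]>.3);print(np.nanmin(P[m],0),np.nanmax(P[m],0))"
```

```text
t 0.1 pos [0.1805 0.5454 0.2495] F [-0.31 -0.18  1.38] T [ 0.02   0.031 -0.037] op 1.0 gf 0.0 tau [ -0.   -44.59 -35.22  -0.     0.     0.  ] tilt [-0.001 -0.001 -1.   ] yaw [0.314 0.949]
  (0.4836, 0.2555, 0.25) ->mm [-378.9 -179.9   -0.4]
  (0.4836, 0.2555, 0.16) ->mm [-378.9 -179.8   89.6]
  (0.4836, 0.2555, 0.05) ->mm [-379.  -179.6  199.6]
[0.45006284 0.35824293 0.10013242] [0.67916916 0.59921539 0.22790423]
```

Emit:
{"api": "play_rows", "payload": {"xyz": [[-50,-24,0],[-100,-48,0],[-150,-71,0],[-200,-95,0],[-250,-119,0],[-300,-142,0],[-340,-162,10],[-379,-180,50],[-379,-180,85],[-379,-180,85]], "rot": [[0,0,0],[0,0,0],[0,0,0],[0,0,0],[0,0,0],[0,0,0],[0,0,0],[0,0,0],[0,0,0],[0,0,0]], "grip": [1,1,1,1,1,1,1,1,1,1]}}

```text
time_s: 1.35
eef_pos: [0.4817, 0.2546, 0.162]
eef_rot: [-0.003, 0.16, 0.987, -0.002]
wrist_force: [-0.2, 1.0, 0.1]
opening: 1.0
grasp_force: 0.0
```

```bash
python3 -c "
from look import *
st((.4836,.2555,.05))
c,P,r=cam('side'); save(c[130:260,100:330],'s1.png',3); print(lid(P,(.4836,.2555),.085,.05))"
```

```text
t 1.35 pos [0.4817 0.2546 0.162 ] F [-0.16  0.97  0.09] T [-0.014 -0.019 -0.008] op 1.0 gf 0.0 tau [-8.800e-01 -4.189e+01 -3.157e+01 -6.000e-02 -4.300e-01 -1.000e-02] tilt [-0.007 -0.002 -1.   ] yaw [0.315 0.949]
  (0.4836, 0.2555, 0.05) ->mm [ -2.3   1.9 112. ]
[4.831e-01 2.496e-01 3.540e-02 4.826e-01 2.460e-01 8.310e-02 1.510e+02]
```

View pics/s1.png

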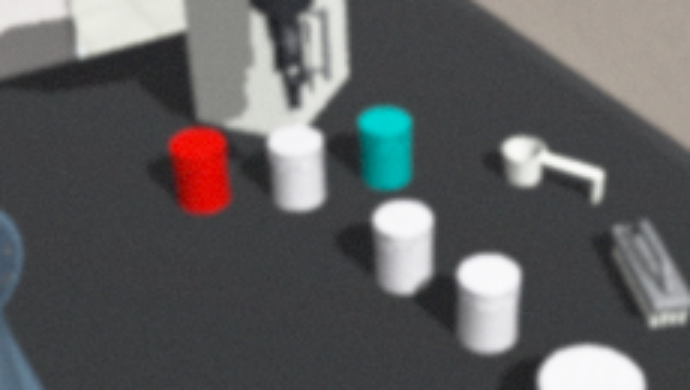

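The tin is under the hovering gripper, at about (297,150) in the crop, and nothing else has moved. I descend and close.

Emit:
{"api": "play_rows", "payload": {"xyz": [[0,0,10],[0,0,40],[0,0,75],[0,0,105],[0,0,114],[0,0,114],[0,0,114],[0,0,114],[0,0,114],[0,0,114]], "rot": [[0,0,0],[0,0,0],[0,0,0],[0,0,0],[0,0,0],[0,0,0],[0,0,0],[0,0,0],[0,0,0],[0,0,0]], "grip": [1,1,1,1,1,1,0.5,0.5,0.5,0.5]}}

```text
time_s: 2.65
eef_pos: [0.4854, 0.2561, 0.0533]
eef_rot: [0.002, 0.159, 0.987, 0.001]
wrist_force: [0.3, -0.9, 6.8]
opening: 0.755
grasp_force: 69.0
```

```bash
python3 -c "
from look import *
st((.4836,.2555,.05))"
```

```text
t 2.65 pos [0.4854 0.2561 0.0533] F [ 0.33 -0.89  6.77] T [-0.354  0.219  0.021] op 0.755 gf 69.0 tau [ 2.700e-01 -4.333e+01 -2.537e+01  3.600e-01 -4.700e-01  2.000e-02] tilt [ 0.003  0.001 -1.   ] yaw [0.314 0.949]
  (0.4836, 0.2555, 0.05) ->mm [ 1.6 -1.2  3.3]
```

Emit:
{"api": "play_rows", "payload": {"xyz": [[0,0,-5],[0,0,-20],[0,0,-45],[0,0,-75],[0,0,-95],[0,0,-100],[0,0,-100],[0,0,-100],[0,0,-100],[0,0,-100]], "rot": [[0,0,0],[0,0,0],[0,0,0],[0,0,0],[0,0,0],[0,0,0],[0,0,0],[0,0,0],[0,0,0],[0,0,0]], "grip": [0.5,0.5,0.5,0.5,0.5,0.5,0.5,0.5,0.5,0.5]}}

```text
time_s: 3.9
eef_pos: [0.4837, 0.2557, 0.1507]
eef_rot: [-0.001, 0.159, 0.987, -0.0]
wrist_force: [-0.1, 0.3, -4.9]
opening: 0.76
grasp_force: 67.9
```

```bash
python3 -c "
from look import *
st()
for i in range(8): vision.camera('top'); print(readout.get_obs()['wrist_force'].round(2),readout.get_obs()['joint_efforts'].round(2)[1:3])
c,P,r=cam('side'); save(c[100:300,100:330],'s2.png',3);np.save('s2.npy',P); st()"
```

```text
t 3.9 pos [0.4837 0.2557 0.1507] F [-0.06  0.33 -4.94] T [0.004 0.026 0.021] op 0.76 gf 67.9 tau [ 1.000e-02 -4.537e+01 -3.307e+01 -0.000e+00  1.000e-02  0.000e+00] tilt [-0.001 -0.    -1.   ] yaw [0.314 0.949]
[ 0.84  0.38 -3.36] [-45.34 -33.07]
[-0.08  0.01 -4.75] [-45.33 -33.08]
[-0.8   0.43 -3.26] [-45.32 -33.1 ]
[-0.01 -0.6  -3.26] [-45.32 -33.11]
[ 0.26  0.35 -4.39] [-45.33 -33.12]
[ 0.73 -1.19 -3.68] [-45.34 -33.14]
[ 0.15  0.57 -3.5 ] [-45.35 -33.15]
[-0.39  0.02 -4.03] [-45.36 -33.15]
t 4.35 pos [0.484  0.2558 0.1513] F [ 0.04 -0.62 -3.4 ] T [0.028 0.009 0.035] op 0.754 gf 67.9 tau [ -0.   -45.37 -33.16  -0.     0.    -0.  ] tilt [ 0.  0. -1.] yaw [0.314 0.949]
```

View pics/s2.png

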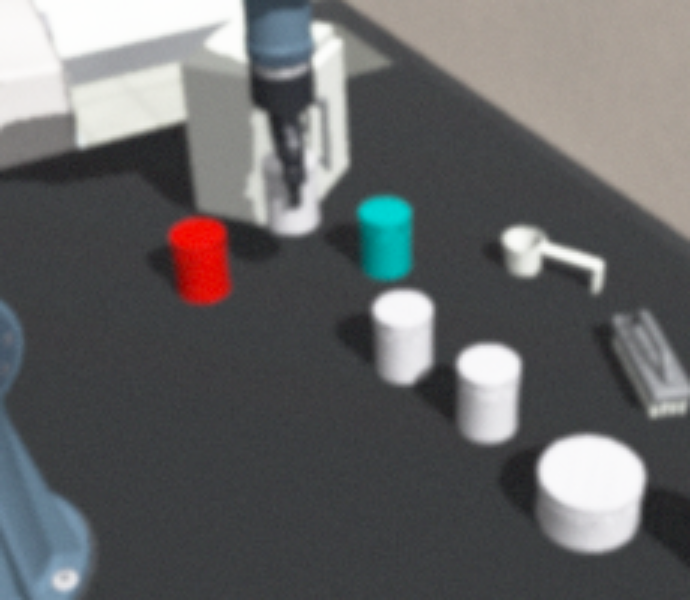

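Tin A, the left one, is lifted upright, at (292,205) in the crop. It pulls about 3.85 N, or 0.39 kg, so it is the heavy one (the light tins weigh at most 0.25 kg). I set it back where it stood.

Emit:
{"api": "play_rows", "payload": {"xyz": [[0,0,20],[0,0,50],[0,0,78],[0,0,90],[0,0,96],[0,0,99],[0,0,99],[0,0,99],[0,0,99],[0,0,99]], "rot": [[0,0,0],[0,0,0],[0,0,0],[0,0,0],[0,0,0],[0,0,0],[0,0,0],[0,0,0],[0,0,0],[0,0,0]], "grip": [0.5,0.5,0.5,0.5,0.5,0.5,0.5,0.8,1,1]}}

```text
time_s: 5.6
eef_pos: [0.4844, 0.256, 0.0527]
eef_rot: [0.0, 0.159, 0.987, 0.0]
wrist_force: [-0.1, 0.4, 0.7]
opening: 0.998
grasp_force: 0.0
```

```bash
python3 -c "
from look import *
st((.4836,.2555,.17),(.5367,-.089,.17))"
```

```text
t 5.6 pos [0.4844 0.256  0.0527] F [-0.06  0.45  0.65] T [-0.03   0.007  0.03 ] op 0.998 gf 0.0 tau [ 0.000e+00 -4.641e+01 -2.699e+01 -0.000e+00 -1.000e-02 -0.000e+00] tilt [ 0.001  0.    -1.   ] yaw [0.314 0.949]
  (0.4836, 0.2555, 0.17) ->mm [   0.5   -0.6 -117.3]
  (0.5367, -0.089, 0.17) ->mm [-158.2 -311.  -117.3]
```

Emit:
{"api": "play_rows", "payload": {"xyz": [[0,0,-30],[0,0,-80],[-5,-10,-117],[-30,-58,-117],[-58,-114,-117],[-86,-169,-117],[-114,-224,-117],[-140,-275,-117],[-158,-311,-117],[-158,-311,-117]], "rot": [[0,0,0],[0,0,0],[0,0,0],[0,0,0],[0,0,0],[0,0,0],[0,0,0],[0,0,0],[0,0,0],[0,0,0]], "grip": [1,1,1,1,1,1,1,1,1,1]}}

```text
time_s: 6.85
eef_pos: [0.5366, -0.092, 0.1695]
eef_rot: [0.0, 0.161, 0.987, -0.0]
wrist_force: [-0.1, -0.4, 0.1]
opening: 0.998
grasp_force: 0.0
```

```bash
python3 -c "
from look import *
c,P,r=cam('top'); print(lid(P,(.4836,.2555),.0845,.05)); print(lid(P,(.5118,.046),.0845,.05),lid(P,(.5367,-.089),.0845,.05))
for i in range(3): vision.camera('top')
st((.5367,-.089,.05))"
```

```text
[4.841e-01 2.575e-01 3.280e-02 4.840e-01 2.576e-01 8.490e-02 3.300e+02]
[5.119e-01 4.620e-02 3.310e-02 5.114e-01 4.600e-02 8.450e-02 3.280e+02] [ 5.356e-01 -8.910e-02  3.240e-02  5.242e-01 -8.360e-02  8.450e-02
  1.600e+02]
t 7.05 pos [ 0.5359 -0.088   0.1691] F [ 0.21 -0.56  0.26] T [-0.002 -0.013  0.041] op 1.0 gf 0.0 tau [-6.900e-01 -4.234e+01 -3.245e+01 -3.000e-02 -2.000e-02  0.000e+00] tilt [-0.  0. -1.] yaw [0.313 0.95 ]
  (0.5367, -0.089, 0.05) ->mm [ -1.1  -0.8 119.1]
```

Emit:
{"api": "play_rows", "payload": {"xyz": [[-1,-1,15],[-1,-1,50],[-1,-1,85],[-1,-1,110],[-1,-1,118],[-1,-1,118],[-1,-1,118],[-1,-1,118],[-1,-1,118],[-1,-1,118]], "rot": [[0,0,0],[0,0,0],[0,0,0],[0,0,0],[0,0,0],[0,0,0],[0,0,0],[0,0,0],[0,0,0],[0,0,0]], "grip": [1,1,1,1,1,1,0.5,0.5,0.5,0.5]}}

```text
time_s: 8.3
eef_pos: [0.5381, -0.0908, 0.0528]
eef_rot: [0.002, 0.159, 0.987, -0.0]
wrist_force: [-0.4, 0.3, 7.4]
opening: 0.761
grasp_force: 66.7
```

Emit:
{"api": "play_rows", "payload": {"xyz": [[0,0,-5],[0,0,-20],[0,0,-45],[0,0,-75],[0,0,-105],[0,0,-115],[0,0,-120],[0,0,-120],[0,0,-120],[0,0,-120]], "rot": [[0,0,0],[0,0,0],[0,0,0],[0,0,0],[0,0,0],[0,0,0],[0,0,0],[0,0,0],[0,0,0],[0,0,0]], "grip": [0.5,0.5,0.5,0.5,0.5,0.5,0.5,0.5,0.5,0.5]}}

```text
time_s: 9.55
eef_pos: [0.5363, -0.0902, 0.1704]
eef_rot: [-0.001, 0.159, 0.987, 0.0]
wrist_force: [-0.9, 0.1, -1.0]
opening: 0.763
grasp_force: 66.4
```

```bash
python3 -c "
from look import *
st()
for i in range(8): vision.camera('top'); print(readout.get_obs()['wrist_force'].round(2)[2])
c,P,r=cam('side'); save(c[100:300,150:380],'s3.png',3);np.save('s3.npy',P)
c,P,r=cam('top'); np.save('t3.npy',P);print(lid(P,(.5445,-.2585),.059,.06))
for z in (.18,.19): print(lid(P,(.537,-.089),.185,.06))
st((.5445,-.2585,.17))"
```

```text
t 9.55 pos [ 0.5363 -0.0902  0.1704] F [-0.87  0.14 -0.99] T [-0.064  0.003 -0.004] op 0.763 gf 66.4 tau [ 1.000e-02 -4.328e+01 -3.285e+01 -0.000e+00  1.000e-02 -0.000e+00] tilt [-0.002  0.001 -1.   ] yaw [0.314 0.949]
-1.43
-1.61
-0.95
-1.96
-1.1
-1.79
-0.51
-1.29
[ 5.445e-01 -2.590e-01  5.250e-02  5.440e-01 -2.585e-01  5.960e-02
  7.810e+02]
[ 0.5255 -0.0846  0.0384  0.5169 -0.0783  0.1863 19.    ]
[ 0.5255 -0.0846  0.0384  0.5169 -0.0783  0.1863 19.    ]
t 10.05 pos [ 0.5368 -0.0903  0.1713] F [-0.57 -0.54 -2.08] T [0.003 0.045 0.023] op 0.762 gf 66.4 tau [ -0.   -43.18 -32.89  -0.     0.     0.  ] tilt [ 0. -0. -1.] yaw [0.314 0.949]
  (0.5445, -0.2585, 0.17) ->mm [ -60.1 -157.2    1.4]
```

View pics/s3.png

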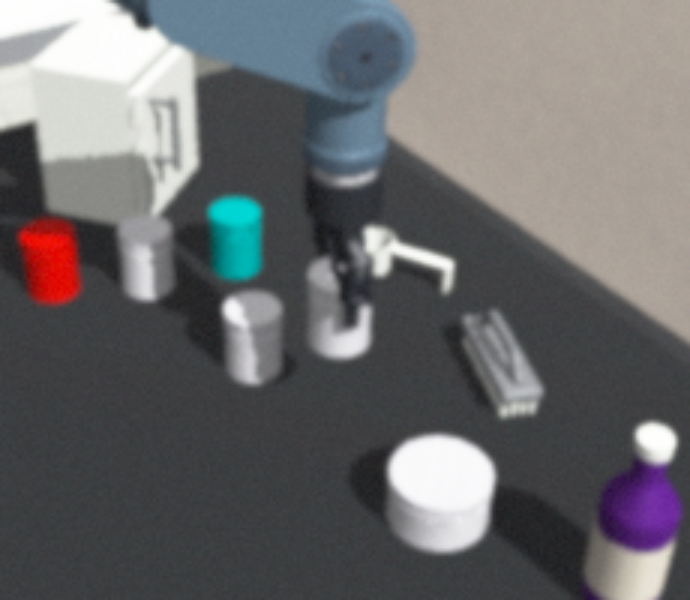

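Tin C hangs upright at (340,310) in the crop and pulls about 1.4 N, so it is light. The wide tin has not moved. I carry C over it.

Emit:
{"api": "play_rows", "payload": {"xyz": [[-5,-13,0],[-18,-47,0],[-33,-86,0],[-47,-123,0],[-56,-147,0],[-60,-157,0],[-60,-157,20],[-60,-157,35],[-60,-157,45],[-60,-157,45]], "rot": [[0,0,0],[0,0,0],[0,0,0],[0,0,0],[0,0,0],[0,0,0],[0,0,0],[0,0,0],[0,0,0],[0,0,0]], "grip": [0.5,0.5,0.5,0.5,0.5,0.5,0.5,0.5,0.5,0.5]}}

```text
time_s: 11.3
eef_pos: [0.5438, -0.2569, 0.1247]
eef_rot: [-0.001, 0.159, 0.987, 0.001]
wrist_force: [-0.6, -0.1, -1.4]
opening: 0.757
grasp_force: 66.5
```

```bash
python3 -c "
from look import *
for i in range(4): vision.camera('top')
st((.5445,-.2588,.112))
c,P,r=cam('side'); save(c[180:330,220:420],'s4.png',4)"
```

```text
t 11.5 pos [ 0.5449 -0.2583  0.127 ] F [-0.4   0.49 -1.17] T [ 0.016 -0.024  0.003] op 0.761 gf 66.5 tau [ 8.000e-02 -5.057e+01 -3.151e+01  0.000e+00  1.000e-02  0.000e+00] tilt [ 0.001 -0.001 -1.   ] yaw [0.314 0.949]
  (0.5445, -0.2588, 0.112) ->mm [ 0.3 -0.6 15. ]
```

View pics/s4.png

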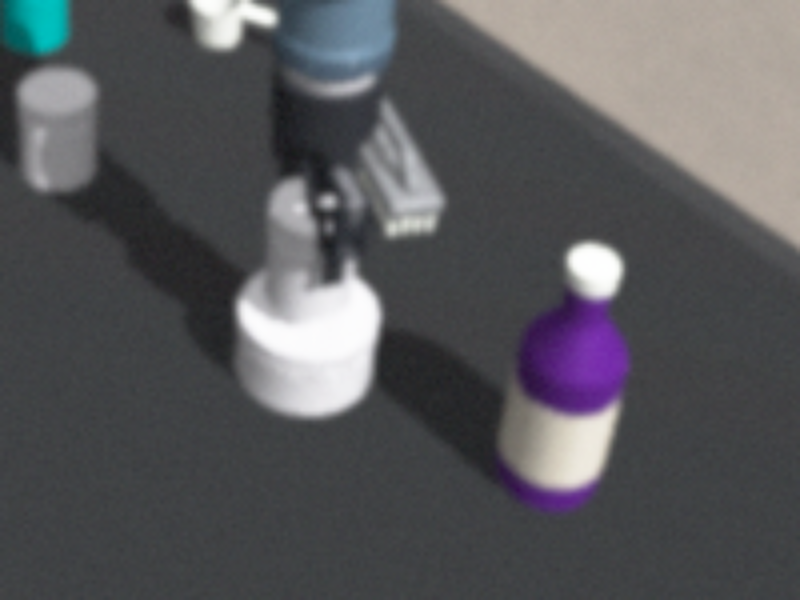

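Tin C hovers centred over the wide tin's lid, at (308,300) in the crop. I lower it gently and release.

Emit:
{"api": "play_rows", "payload": {"xyz": [[0,0,5],[0,0,9],[0,0,12],[0,0,14],[0,0,15],[0,0,15],[0,0,15],[0,0,15],[0,0,15],[0,0,15]], "rot": [[0,0,0],[0,0,0],[0,0,0],[0,0,0],[0,0,0],[0,0,0],[0,0,0],[0,0,0],[0,0,0],[0,0,0]], "grip": [0.5,0.5,0.5,0.5,0.5,0.5,0.5,0.5,0.5,0.5]}}

```text
time_s: 12.8
eef_pos: [0.5443, -0.2582, 0.1129]
eef_rot: [-0.0, 0.159, 0.987, -0.0]
wrist_force: [-6.6, 4.6, 11.6]
opening: 0.756
grasp_force: 67.7
```

```bash
python3 -c "
from look import *
st()"
```

```text
t 12.8 pos [ 0.5443 -0.2582  0.1129] F [-6.61  4.63 11.59] T [0.563 0.86  0.018] op 0.756 gf 67.7 tau [-3.300e-01 -4.525e+01 -3.011e+01  1.700e-01 -2.100e+00  1.000e-02] tilt [-0. -0. -1.] yaw [0.314 0.949]
```

Emit:
{"api": "play_rows", "payload": {"xyz": [[0,0,-1],[0,0,-1],[0,0,-1],[0,0,-1],[0,0,-10],[0,0,-30],[0,0,-60],[0,0,-90],[0,0,-115],[0,0,-115]], "rot": [[0,0,0],[0,0,0],[0,0,0],[0,0,0],[0,0,0],[0,0,0],[0,0,0],[0,0,0],[0,0,0],[0,0,0]], "grip": [0.7,0.85,1,1,1,1,1,1,1,1]}}

```text
time_s: 14.05
eef_pos: [0.546, -0.2593, 0.2305]
eef_rot: [0.003, 0.159, 0.987, -0.002]
wrist_force: [0.7, 0.1, -0.4]
opening: 1.0
grasp_force: 0.0
```

```bash
python3 -c "
from look import *
st((.5118,.046,.225),(.5118,.046,.17))"
```

```text
t 14.05 pos [ 0.546  -0.2593  0.2305] F [ 0.74  0.15 -0.36] T [-0.012 -0.04   0.053] op 1.0 gf 0.0 tau [  0.08 -48.66 -35.23   0.     0.27  -0.  ] tilt [ 0.006 -0.004 -1.   ] yaw [0.314 0.949]
  (0.5118, 0.046, 0.225) ->mm [128.4 279.1   4. ]
  (0.5118, 0.046, 0.17) ->mm [128.8 279.2  59. ]
```

Emit:
{"api": "play_rows", "payload": {"xyz": [[12,26,0],[36,78,0],[60,130,0],[84,182,0],[106,230,10],[122,265,35],[128,278,56],[128,278,56],[128,278,56],[128,278,56]], "rot": [[0,0,0],[0,0,0],[0,0,0],[0,0,0],[0,0,0],[0,0,0],[0,0,0],[0,0,0],[0,0,0],[0,0,0]], "grip": [1,1,1,1,1,1,1,1,1,1]}}

```text
time_s: 15.3
eef_pos: [0.5111, 0.0449, 0.1713]
eef_rot: [0.001, 0.16, 0.987, -0.0]
wrist_force: [-0.8, -1.1, -0.3]
opening: 1.0
grasp_force: 0.0
```

```bash
python3 -c "
from look import *
c,P,r=cam('top'); save(c,'t5.png')
print('C',lid(P,(.5445,-.2585),.144,.06),'W',lid(P,(.5445,-.2585),.059,.07),'A',lid(P,(.484,.2575),.0845,.05))
vision.camera('top')
st((.5118,.046,.052))"
```

```text
C [ 5.441e-01 -2.558e-01  3.390e-02  5.434e-01 -2.560e-01  1.445e-01
  3.630e+02] W [ 5.438e-01 -2.588e-01  5.300e-02  5.328e-01 -2.486e-01  5.950e-02
  3.390e+02] A [4.847e-01 2.575e-01 3.350e-02 4.842e-01 2.576e-01 8.430e-02 3.270e+02]
t 15.4 pos [0.511  0.0451 0.1711] F [-0.11  0.25  0.58] T [0.071 0.002 0.   ] op 1.001 gf 0.0 tau [  0.06 -38.78 -32.1    0.    -0.    -0.  ] tilt [ 0.002 -0.    -1.   ] yaw [0.316 0.949]
  (0.5118, 0.046, 0.052) ->mm [ -0.3   1.1 119.1]
```

View pics/t5.png

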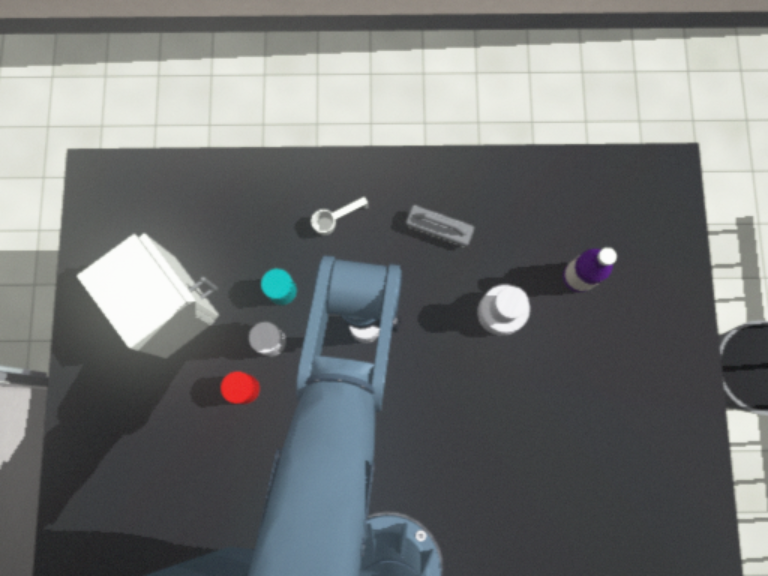

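C stands on the wide tin at (508,302) in the picture, about 3 mm off its centre, and everything else is in place. I pick up B.

Emit:
{"api": "play_rows", "payload": {"xyz": [[0,0,15],[0,0,50],[0,0,85],[0,0,110],[0,0,120],[0,0,120],[0,0,120],[0,0,120],[0,0,120],[0,0,120]], "rot": [[0,0,0],[0,0,0],[0,0,0],[0,0,0],[0,0,0],[0,0,0],[0,0,0],[0,0,0],[0,0,0],[0,0,0]], "grip": [1,1,1,1,1,1,0.5,0.5,0.5,0.5]}}

```text
time_s: 16.65
eef_pos: [0.5116, 0.0457, 0.0517]
eef_rot: [0.001, 0.159, 0.987, -0.0]
wrist_force: [0.1, 0.2, 7.8]
opening: 0.761
grasp_force: 66.7
```

Emit:
{"api": "play_rows", "payload": {"xyz": [[0,0,-5],[0,0,-20],[0,0,-50],[0,0,-90],[0,0,-130],[0,0,-165],[0,0,-185],[0,0,-190],[0,0,-190],[0,0,-190]], "rot": [[0,0,0],[0,0,0],[0,0,0],[0,0,0],[0,0,0],[0,0,0],[0,0,0],[0,0,0],[0,0,0],[0,0,0]], "grip": [0.5,0.5,0.5,0.5,0.5,0.5,0.5,0.5,0.5,0.5]}}

```text
time_s: 17.9
eef_pos: [0.5095, 0.046, 0.2391]
eef_rot: [-0.001, 0.159, 0.987, -0.0]
wrist_force: [-0.6, 0.0, -1.1]
opening: 0.761
grasp_force: 66.5
```

```bash
python3 -c "
from look import *
f=[]
for i in range(8): vision.camera('top'); f.append(readout.get_obs()['wrist_force'][2])
print(np.mean(f))
st((.5443,-.2582,.24),(.5443,-.2582,.21))"
```

```text
-1.129474438473236
t 18.3 pos [0.5103 0.0459 0.2401] F [ 0.38 -0.36 -0.81] T [0.013 0.04  0.007] op 0.754 gf 66.5 tau [ -0.   -37.8  -35.21  -0.     0.    -0.  ] tilt [-0.  0. -1.] yaw [0.314 0.949]
  (0.5443, -0.2582, 0.24) ->mm [-1.279e+02 -2.780e+02  1.000e-01]
  (0.5443, -0.2582, 0.21) ->mm [-127.9 -278.    30.1]
```

B pulls about 1.1 N, so it is light too, and A is confirmed as the heaviest. I carry B over the column.

Emit:
{"api": "play_rows", "payload": {"xyz": [[-6,-13,0],[-24,-52,0],[-47,-102,0],[-70,-152,0],[-93,-202,0],[-112,-244,0],[-124,-269,0],[-128,-278,0],[-128,-278,15],[-128,-278,25]], "rot": [[0,0,0],[0,0,0],[0,0,0],[0,0,0],[0,0,0],[0,0,0],[0,0,0],[0,0,0],[0,0,0],[0,0,0]], "grip": [0.5,0.5,0.5,0.5,0.5,0.5,0.5,0.5,0.5,0.5]}}

```text
time_s: 19.55
eef_pos: [0.544, -0.2563, 0.2136]
eef_rot: [-0.001, 0.158, 0.987, 0.001]
wrist_force: [-0.0, 1.0, -0.9]
opening: 0.757
grasp_force: 66.6
```

```bash
python3 -c "
from look import *
for i in range(5): vision.camera('top')
st((.5443,-.2582,.196))
c,P,r=cam('side'); save(c[160:310,220:420],'s6.png',4)"
```

```text
t 19.8 pos [ 0.5446 -0.2574  0.2154] F [ 0.72 -0.18 -0.57] T [ 0.046 -0.051  0.012] op 0.761 gf 66.6 tau [ 5.000e-02 -4.845e+01 -3.438e+01  0.000e+00  2.000e-02  0.000e+00] tilt [ 0.  0. -1.] yaw [0.313 0.95 ]
  (0.5443, -0.2582, 0.196) ->mm [ 0.1 -0.9 19.4]
```

View pics/s6.png

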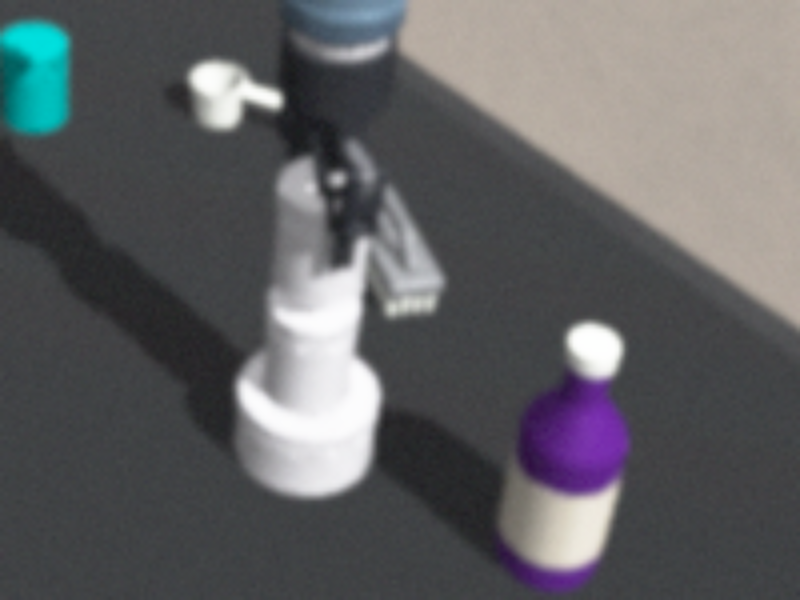

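B hangs above C at (320,230) in the crop, aligned with it once perspective is allowed for. I lower it and check contact.

Emit:
{"api": "play_rows", "payload": {"xyz": [[0,0,5],[0,0,10],[0,0,14],[0,0,16],[0,0,17],[0,0,18],[0,0,18],[0,0,18],[0,0,18],[0,0,18]], "rot": [[0,0,0],[0,0,0],[0,0,0],[0,0,0],[0,0,0],[0,0,0],[0,0,0],[0,0,0],[0,0,0],[0,0,0]], "grip": [0.5,0.5,0.5,0.5,0.5,0.5,0.5,0.5,0.5,0.5]}}

```text
time_s: 21.1
eef_pos: [0.5444, -0.2582, 0.1974]
eef_rot: [0.0, 0.159, 0.987, -0.0]
wrist_force: [-1.0, 0.8, -1.7]
opening: 0.755
grasp_force: 66.6
```

```bash
python3 -c "
from look import *
st()"
```

```text
t 21.1 pos [ 0.5444 -0.2582  0.1974] F [-0.97  0.77 -1.74] T [-0.008  0.05  -0.003] op 0.755 gf 66.6 tau [ -0.   -49.43 -34.4    0.    -0.    -0.  ] tilt [ 0. -0. -1.] yaw [0.314 0.949]
```

Still hanging by under 1 mm, so I lower it slightly further.

Emit:
{"api": "play_rows", "payload": {"xyz": [[0,0,0.5],[0,0,1],[0,0,1.5],[0,0,2],[0,0,2],[0,0,2],[0,0,2],[0,0,2],[0,0,2],[0,0,2]], "rot": [[0,0,0],[0,0,0],[0,0,0],[0,0,0],[0,0,0],[0,0,0],[0,0,0],[0,0,0],[0,0,0],[0,0,0]], "grip": [0.5,0.5,0.5,0.5,0.5,0.5,0.5,0.5,0.5,0.5]}}

```text
time_s: 22.35
eef_pos: [0.5447, -0.2583, 0.1968]
eef_rot: [0.001, 0.159, 0.987, -0.0]
wrist_force: [-3.3, 1.3, 7.9]
opening: 0.758
grasp_force: 67.4
```

```bash
python3 -c "
from look import *
st()"
```

```text
t 22.35 pos [ 0.5447 -0.2583  0.1968] F [-3.27  1.27  7.93] T [0.496 0.442 0.055] op 0.758 gf 67.4 tau [-4.100e-01 -4.464e+01 -3.204e+01 -1.200e-01 -1.110e+00  2.000e-02] tilt [ 0.001 -0.001 -1.   ] yaw [0.314 0.949]
```

Contact made. I release and rise.

Emit:
{"api": "play_rows", "payload": {"xyz": [[0,0,-1],[0,0,-1],[0,0,-1],[0,0,-1],[0,0,-8],[0,0,-25],[0,0,-50],[0,0,-80],[0,0,-100],[0,0,-100]], "rot": [[0,0,0],[0,0,0],[0,0,0],[0,0,0],[0,0,0],[0,0,0],[0,0,0],[0,0,0],[0,0,0],[0,0,0]], "grip": [0.7,0.85,1,1,1,1,1,1,1,1]}}

```text
time_s: 23.6
eef_pos: [0.5455, -0.259, 0.2987]
eef_rot: [0.003, 0.159, 0.987, -0.001]
wrist_force: [0.2, 0.4, 1.1]
opening: 1.003
grasp_force: 0.0
```

```bash
python3 -c "
from look import *
vision.camera('top')
st((.484,.2565,.29),(.484,.2565,.17))"
```

```text
t 23.65 pos [ 0.5448 -0.2585  0.2968] F [0.51 0.56 0.17] T [-0.002 -0.041 -0.058] op 1.0 gf 0.0 tau [ 4.000e-02 -4.849e+01 -3.775e+01  0.000e+00  4.000e-02  0.000e+00] tilt [ 0.002 -0.002 -1.   ] yaw [0.314 0.949]
  (0.484, 0.2565, 0.29) ->mm [219.6 469.8   5.8]
  (0.484, 0.2565, 0.17) ->mm [220.  469.9 125.8]
```

Emit:
{"api": "play_rows", "payload": {"xyz": [[20,43,0],[44,94,0],[68,146,0],[92,197,0],[116,248,0],[140,300,0],[164,351,0],[188,402,10],[208,445,30],[220,470,50]], "rot": [[0,0,0],[0,0,0],[0,0,0],[0,0,0],[0,0,0],[0,0,0],[0,0,0],[0,0,0],[0,0,0],[0,0,0]], "grip": [1,1,1,1,1,1,1,1,1,1]}}

```text
time_s: 24.9
eef_pos: [0.482, 0.2592, 0.2437]
eef_rot: [-0.001, 0.158, 0.987, -0.0]
wrist_force: [-0.4, -0.6, -0.1]
opening: 0.996
grasp_force: 0.0
```

```bash
python3 -c "
from look import *
c,P,r=cam('top'); save(c,'t7.png')
print('B',lid(P,(.5445,-.2585),.23,.06),'W',lid(P,(.5445,-.2585),.059,.07),'A',lid(P,(.484,.2575),.0845,.05))
for i in range(3): vision.camera('top')
st((.484,.2565,.051))"
```

```text
B [ 5.452e-01 -2.570e-01  3.340e-02  5.450e-01 -2.565e-01  2.296e-01
  4.050e+02] W [ 5.437e-01 -2.591e-01  5.260e-02  5.321e-01 -2.478e-01  5.970e-02
  3.280e+02] A [4.844e-01 2.497e-01 3.070e-02 4.722e-01 2.470e-01 8.490e-02 6.100e+01]
t 25.1 pos [0.4826 0.257  0.2442] F [ 0.21  0.8  -0.2 ] T [ 0.059  0.026 -0.028] op 0.998 gf 0.0 tau [ 1.040e+00 -4.037e+01 -3.406e+01  1.100e-01  1.000e-02  5.000e-02] tilt [-0.002 -0.001 -1.   ] yaw [0.313 0.95 ]
  (0.484, 0.2565, 0.051) ->mm [ -1.9   0.3 193.2]
```

View pics/t7.png

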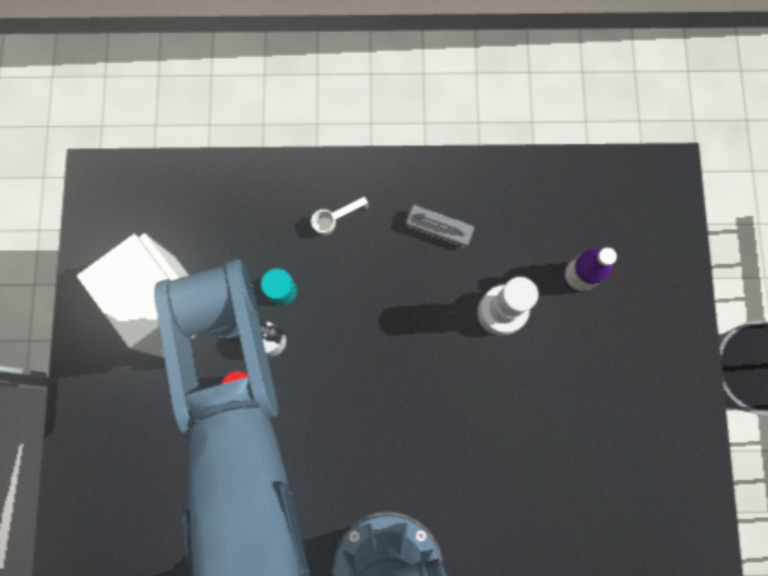

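The column stands, with B on top at (520,293) within about 1.5 mm of C, and the bystanders are untouched. I take A.

Emit:
{"api": "play_rows", "payload": {"xyz": [[0,0,20],[0,0,65],[-1,0,115],[-1,0,160],[-1,0,185],[-1,0,193],[-1,0,193],[-1,0,193],[-1,0,193],[-1,0,193]], "rot": [[0,0,0],[0,0,0],[0,0,0],[0,0,0],[0,0,0],[0,0,0],[0,0,0],[0,0,0],[0,0,0],[0,0,0]], "grip": [1,1,1,1,1,1,1,0.5,0.5,0.5]}}

```text
time_s: 26.35
eef_pos: [0.4858, 0.2569, 0.0543]
eef_rot: [0.002, 0.159, 0.987, 0.0]
wrist_force: [0.3, -1.5, 6.6]
opening: 0.759
grasp_force: 68.0
```

Emit:
{"api": "play_rows", "payload": {"xyz": [[0,0,0],[0,0,-5],[0,0,-20],[0,0,-50],[0,0,-85],[0,0,-120],[0,0,-145],[0,0,-155],[0,0,-160],[0,0,-160]], "rot": [[0,0,0],[0,0,0],[0,0,0],[0,0,0],[0,0,0],[0,0,0],[0,0,0],[0,0,0],[0,0,0],[0,0,0]], "grip": [0.5,0.5,0.5,0.5,0.5,0.5,0.5,0.5,0.5,0.5]}}

```text
time_s: 27.6
eef_pos: [0.4838, 0.2567, 0.2116]
eef_rot: [-0.001, 0.159, 0.987, -0.0]
wrist_force: [0.2, -0.3, -3.8]
opening: 0.757
grasp_force: 67.5
```

Emit:
{"api": "play_rows", "payload": {"xyz": [[0,0,0],[0,0,0],[0,0,0],[0,0,0],[0,0,0],[0,0,0],[0,0,0],[0,0,0],[0,0,0],[0,0,0]], "rot": [[0,0,0],[0,0,0],[0,0,0],[0,0,0],[0,0,0],[0,0,0],[0,0,0],[0,0,0],[0,0,0],[0,0,0]], "grip": [0.5,0.5,0.5,0.5,0.5,0.5,0.5,0.5,0.5,0.5]}}

```text
time_s: 28.85
eef_pos: [0.4843, 0.2568, 0.2123]
eef_rot: [0.0, 0.159, 0.987, 0.0]
wrist_force: [0.4, 0.3, -3.5]
opening: 0.757
grasp_force: 67.5
```

```bash
python3 -c "
from look import *
f=[]
for i in range(6): vision.camera('top'); f.append(readout.get_obs()['wrist_force'][2])
print(np.mean(f)); st()
c,P,r=cam('side'); save(c,'s8.png')"
```

```text
-3.5396783558528337
t 29.15 pos [0.4842 0.2568 0.2123] F [-0.88 -0.45 -3.38] T [0.008 0.032 0.013] op 0.755 gf 67.5 tau [-0.000e+00 -4.403e+01 -3.559e+01 -0.000e+00  1.000e-02  0.000e+00] tilt [-0. -0. -1.] yaw [0.314 0.949]
```

View pics/s8.png

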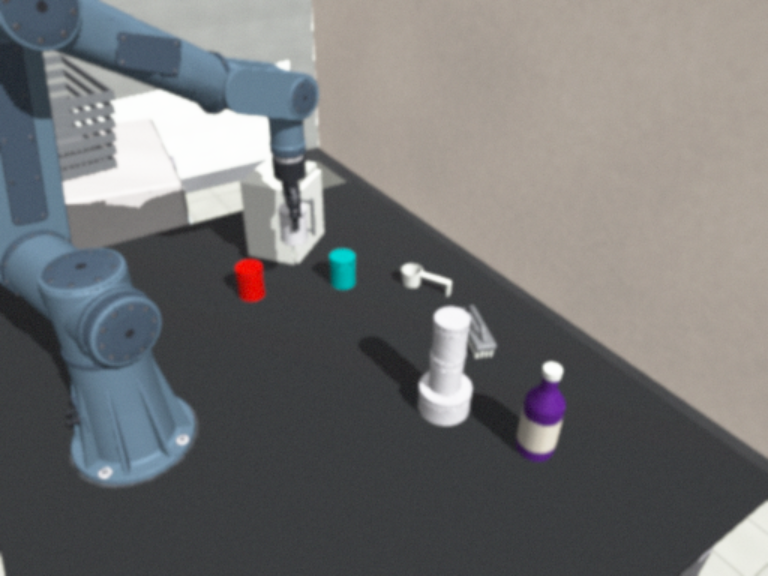

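The column stands at (448,365), and A is held upright at (293,225) with its base about 16 cm up. Everything else is in place, so I hand in.

```bash
python3 -c "
from bench import ctrl
print(ctrl.hand_in())"
```

```text
the job is handed in; nothing more can be done
None
```

Handed in at about 29 s: the two lighter tins (about 0.14 and 0.12 kg) stand in one column on the wide tin, and the heaviest (about 0.37 kg) is held upright and still about 16 cm above the shelf.

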